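Set the strip cutter's fence to 45 degrees and lock it

TASK

Set up the bench strip cutter for a mitre cut: with a fingertip, push its swinging fence round until its pointer stands on the 45-degree mark of the scale (within two degrees), and then press the fence's locking lever all the way down so that it lies level. Only push: do not take the fence or the lever between the fingers, pick nothing up, and leave the rubber pieces and everything else around the cutter where they are.

Things in the scene. Friction and masses are not known exactly. Their poses are not given: they have to be found in the camera images.
- cutter: The bench strip cutter, bolted down. Origin on the table directly under the fence's pivot, z up. Its grey bed, top 22 mm above the table, spans x -100 to 220, y -270 to 60 mm in this frame. A fixed green blade arm (up to 70 mm high, black hand grip to x = -250 mm) lies along the +y edge at y = 60 to 96 mm, a fixed clear guard 68 mm high at y = 42 mm.
- mark45 (a point): The 45-degree mark on the bed, 163 mm from the pivot, 24 mm above the table: the longest, boldest black tick of an aluminium scale ring (radii 140 to 185 mm about the pivot; a tick each 5 degrees from 0 to 60, longer each 15). At angle q a tick lies from the pivot along (sin q, -cos q) in the cutter's frame: 0 along -y, square to the blade; 45 half-way from -y to +x.
- fence (a joint): Angle of the fence, rad: 0 along the cutter's -y, growing counter-clockwise seen from above, towards the cutter's +x; 0.785 is the 45-degree mark. Stops at 0 and 1.047. Starts between 0.08 and 0.45, always short of the mark. The pivot is stiff: about 0.8 N m turns it (8 N pushed 100 mm from the pivot), and it stays where it is left.
- fence_mid (a point): Point in the middle of the fence bar, 100 mm from the pivot, 39 mm above the table. The aluminium bar is 16 mm thick, upright, 25 to 53 mm above the table, straight from a round hub (49 mm across, bolt head 65 mm above the table) to 150 mm from the pivot. This point's y axis points back to the pivot, x to the side where the angle grows, z up. Push on the bar's flat side.
- pointer_tip (a point): Outer end of the fence's narrow pointer (6 mm wide, top 41 mm above the table), 184 mm from the pivot on the fence's centre line. Beyond it, 186 to 218 mm from the pivot, is the dark clamp block (32 mm wide, up to 66 mm above the table) that turns with the fence and carries the locking lever.
- lock (a joint): Locking lever, rad: 0 open, 40 degrees above level; 0.70 fully down, level (hard stop). Starts at 0 to 0.15. Hinged on the clamp block 202 mm from the fence's pivot, 58 mm above the table, on a level axis across the fence; its free end points away from the pivot and goes down in an arc, a little outwards. 0.13 N m moves it (2 to 6 N near its end); stays where left.
- lock_end (a point): Middle of the black grip pad (22 x 36 x 10 mm) at the free end of the locking lever, 67 mm from the lever's hinge; the lever is 85 mm long. Its z axis is square to the lever's top face, its y axis runs along the lever to the hinge.
- strip: Black rubber bar 160 x 20 x 8 mm lying flat on the cutter's bed on the robot's side of the fence, roughly across the robot's view; origin at the centre of its underside, long side along its own y. Leave it.
- offcut: Black rubber offcut 45 x 24 x 10 mm on the cutter's bed near the blade, outside the fence's swing; origin at the centre of its underside. Leave it.
- coil: Flat-lying coil of black rubber strip, 170 mm across, 40 mm high, 44 mm hole, about 1 kg; origin at the centre of its underside. Leave it.
- tape: Roll of brown packing tape lying flat, 100 mm across, 48 mm high; origin at the centre of its underside. Leave it.
- knife: Yellow and black snap-off knife, shut, about 155 x 26 x 16 mm, lying along its own x; origin on its underside near the middle. Leave it.
- core: Standing cardboard core, 60 mm across, 140 mm high; origin at the centre of its underside. Leave it.
- tin: Standing adhesive tin, 76 mm across, 95 mm high; origin at the centre of its underside. Leave it.

How it is judged:
By the outcome, as a careful person would: the job done as asked, in the order asked, and still so for the second after the job is handed in, with the robot touching nothing.
It also fails if it takes over 42 s, if anything falls off the work surface, if the arm or the gripper's body presses on something with over 40 N, if the wrist force passes 120 N, or if a joint passes its speed limit or range.

ROBOT

A 7-joint arm with a two-finger parallel gripper is mounted at the origin on the work surface. World frame = base frame: x ahead of the robot, y to its left, z up, the work surface at z = 0. Lengths are in m, angles in rad, forces in N, time in s.
With the tool pointing down it reaches from about 0.35 to 0.775 m from the base axis. Payload 3.1 kg.
Tool frame: the origin (TCP) lies midway between the tips of the shut fingers; the grasp point (between the pads) lies 19 mm behind it; z points along the fingers, y is the direction in which the jaws open and shut (so a half turn about z gives the same grasp; the last joint's range is limited). The gripper opens to 85 mm and grips with 20 to 120 N. Pads are 22 mm wide; open, the fingers measure 114 mm over their backs; the gripper's body (76 mm by 85 mm) begins 54 mm behind the grasp point. The pads swing forward as they close: fully open they stand 13 mm farther back than shut.
Start: joints at [-0.042, 0.311, 0.014, 1.512, -0.004, 1.319, -0.027], TCP at [0.55, 0, 0.231] pointing down, gripper open.
Joint ranges: [-2.7, 2.7], [-0.3, 1.91], [-1.27, 1.3], [0.12, 2.57], [-1.44, 4.58], [0.2, 2.03], [-3.05, 3.05]. Speed limits (rad/s): [2.79, 2.79, 3.14, 3.14, 3.14, 3.14, 3.14].

INTERFACE

Orientations are given as a rotation vector (axis times angle).
In Python, from cell import telemetry, viewer, order gives the robot as it stands.
- The arm moves only by the tool arm_command, never from a script. Its argument "rows" is a list of rows, each an object with "gripper": the opening in per cent of the stroke, from 0 (shut) to 100 (fully open); "dp": the shift along the world's x, y, z in units of 30 mm (1.0 is 30 mm), a list of three; "turn": the turn about the world's z in units of 6 degrees (1.0 is 6 degrees). A call has 1 to 12 rows; each row is the pose to reach, as a shift and turn from the pose measured when the call began; what a row does not reach only later rows make up. A row lasts 1/10 s, in which the tool goes at most 50 mm and 8.59 degrees, less where a joint would pass 70% of its speed; a pose out of reach is approached as far as the arm can. A call with a gripper value outside its range is refused whole. The fingers move at their own pace and stop on an object; "grip_force" is the grip in N (left out, the last holds). Time passes only in rows, so rows that repeat a pose let the fingers close. It gives the time, the measured TCP pose, the force and the opening at its end, in the units of the state.
- telemetry.get_state(): the state, without advancing time (a new reading comes with each control period).
- viewer.capture(name): name is "scene" or "side" or "wrist"; returns a dict with "img" (384x512x3 uint8, blue, green, red), "camera_matrix" (3x3 intrinsics, pixels), "origin" and "rotation" of the camera in the world. Camera axes: x right, y down, z forward; pixel columns grow to the right and rows downward; lengths in m; the calibration is good to about 2 mm. A picture is of the moment at which its call begins. There is no depth.
- order.sign_off(): hands the job in, once; it reports no verdict.
Trained networks look in the newest picture that a camera, given by its name, has taken for a name from the list of things; names that differ only in an ending like _2 or _b are one class to them, and where a whole thing is asked for, a point or a joint stands for the part that bears it (a point fixed in the world has none). Each returns a list of dicts, best first, with "p" (0 to 1); they miss things now and then, are a little off and sometimes report something else, mostly with a low value. They report only what shows in the picture. A call takes as long as a camera call.
- viewer.boxes_of(camera, label): "xy" ([column, row] in pixels, amid what is visible of it).
The state is a dict: "t": time; "qpos": joint angles; "dq": joint speeds; "tau": joint torques, N m; "position": TCP position; "eef_rot": TCP orientation; "ft_force": force on the tool from outside, world axes, zero at the start; "torque": the same for the moment, N m; "width": finger opening in m.
Only numpy, scipy, OpenCV 4.12 (cv2) and the standard library are available. Lean on these libraries where they do the work, as an engineer would, in place of code of your own. Each camera call takes 0.05 s, during which the arm holds its last target. There are 200 camera calls.

## Working session

There is one attempt and no reset: what is moved stays moved. The work goes in short steps, Python scripts to look and compute and a tool call to move; the robot and the scene stay as the last step left them, time stands still between calls to the robot, and variables do not carry over. Pictures are saved under pics/ and viewed, about 8 in all and at most 12, crops included, and the job is handed in when it is done.

Besides the shell and the picture viewer there is one more tool, called after "Request:" by a JSON object that holds its "name" and its "arguments". arm_command: Moves the arm, as the interface text tells. Its arguments: {"type":"object","properties":{"rows":{"type":"array","items":{"type":"object","properties":{"gripper":{"type":"number"},"dp":{"type":"array","items":{"type":"number"}},"turn":{"type":"number"}}}},"grip_force":{"type":"number"}},"required":["rows"]}

```bash
mkdir -p pics; cat > h.py <<'E'
import numpy as np, cv2
from cell import telemetry, viewer, order
def ray(c,uv):
    K=np.array(c["camera_matrix"]);R=np.array(c["rotation"])
    d=R@np.linalg.inv(K)@np.array([uv[0],uv[1],1.]);return np.array(c["origin"]),d
def atz(c,uv,z):
    o,d=ray(c,uv);return o+d*(z-o[2])/d[2]
def proj(c,P):
    K=np.array(c["camera_matrix"]);R=np.array(c["rotation"])
    p=K@(R.T@(np.array(P)-np.array(c["origin"])));return p[:2]/p[2]
E
python3 - <<'E'
from h import *
Z=dict(mark45=.024,fence_mid=.039,pointer_tip=.041,lock_end=.09,cutter=.022,strip=.03,core=.07,tin=.05,coil=.02,tape=.024,knife=.01)
for n in("scene","side"):
    c=viewer.capture(n);cv2.imwrite(f"pics/{n}0.png",c["img"])
    print(n,np.round(c["origin"],3))
    for l in Z:
        print(l,[(np.round(b["xy"]).tolist(),round(b["p"],2),np.round(atz(c,b["xy"],Z[l])[:2],3).tolist()) for b in viewer.boxes_of(n,l)[:2]])
print(telemetry.get_state())
E
```

```text
scene [ 0.859 -0.684  0.853]Traceback (most recent call last):
  File "<stdin>", line 7, in <module>
  File "h.py", line 7, in atz
    o,d=ray(c,uv);return o+d*(z-o[2])/d[2]
                                      ~^^^
IndexError: invalid index to scalar variable.
```

View pics/scene0.png

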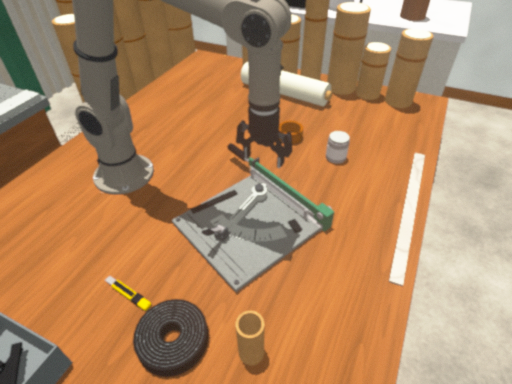

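The scene view shows the cutter around (250,220), its hub at about (260,190), the fence running down-left to the clamp at about (215,232), and the scale ring at about (255,230). The crash suggests the camera rotation is a rotation vector, so I'll handle that.

```bash
sed -i 's/R=np.array(c\["rotation"\])/R=rot(c)/' h.py; cat >> h.py <<'E'
def rot(c):
    r=np.array(c["rotation"],float)
    return r if r.shape==(3,3) else cv2.Rodrigues(r)[0]
E
python3 - <<'E'
from h import *
Z=dict(mark45=.024,fence_mid=.039,pointer_tip=.041,lock_end=.09,cutter=.022,strip=.03,core=.07,tin=.05,coil=.02,tape=.024,knife=.01)
for n in("scene","side","wrist"):
    c=viewer.capture(n);cv2.imwrite(f"pics/{n}1.png",c["img"])
    print(n,np.round(c["origin"],3),np.shape(c["rotation"]))
    for l in Z:
        print(l,[(np.round(b["xy"]).tolist(),round(b["p"],2),np.round(atz(c,b["xy"],Z[l])[:2],3).tolist()) for b in viewer.boxes_of(n,l)[:2]])
print(telemetry.get_state())
E
```

```text
scene [ 0.859 -0.684  0.853] (3,)
mark45 [([250.0, 222.0], 0.64, [0.522, -0.035]), ([294.0, 228.0], 0.51, [0.651, -0.002])]
fence_mid [([292.0, 127.0], 0.68, [0.459, 0.476]), ([233.0, 219.0], 0.62, [0.476, -0.054])]
pointer_tip [([233.0, 216.0], 0.7, [0.471, -0.047])]
lock_end [([212.0, 233.0], 0.57, [0.473, -0.165])]
cutter [([254.0, 223.0], 0.74, [0.532, -0.032])]
strip [([212.0, 204.0], 0.63, [0.38, -0.019])]
core [([249.0, 335.0], 0.95, [0.684, -0.369])]
tin [([338.0, 150.0], 0.97, [0.668, 0.387]), ([173.0, 340.0], 0.72, [0.53, -0.442])]
coil [([174.0, 342.0], 0.98, [0.522, -0.436])]
tape []
knife [([130.0, 295.0], 0.84, [0.342, -0.38])]
side [0.228 0.823 0.64 ] (3,)
mark45 [([258.0, 218.0], 0.69, [0.499, -0.007]), ([266.0, 210.0], 0.41, [0.487, -0.054])]
fence_mid [([265.0, 207.0], 0.9, [0.488, -0.045])]
pointer_tip [([266.0, 206.0], 0.73, [0.486, -0.048])]
lock_end [([284.0, 178.0], 0.48, [0.456, -0.145])]
cutter [([255.0, 219.0], 0.91, [0.504, 0.001]), ([238.0, 147.0], 0.64, [0.728, -0.462])]
strip [([297.0, 224.0], 0.55, [0.383, -0.003])]
core [([236.0, 146.0], 0.77, [0.7, -0
[... 794 characters left out ...]
e []
{'t': 1.9, 'qpos': array([-0.04166526,  0.31085438,  0.01402709,  1.51150029, -0.00439754,
        1.31921397, -0.02719715]), 'dq': array([ 1.41432728e-03, -5.56509233e-05,  1.78432138e-04, -1.60438188e-03,
        3.22980103e-05, -7.80197451e-04,  2.29348276e-04]), 'tau': array([-2.25032586e-04, -3.79803193e+01,  1.45586603e-01, -2.30858570e+01,
        1.22446282e-02,  1.91655119e-03,  1.82606561e-05]), 'position': array([ 5.50011792e-01, -2.81001214e-06,  2.31328843e-01]), 'eef_rot': array([2.22137788e+00, 2.22141951e+00, 2.90449508e-05]), 'ft_force': array([ 0.32559919, -0.37703471, -0.41365375]), 'torque': array([ 0.02453794,  0.02095646, -0.01862201]), 'width': 0.0855595942195442}
```

View pics/side1.png

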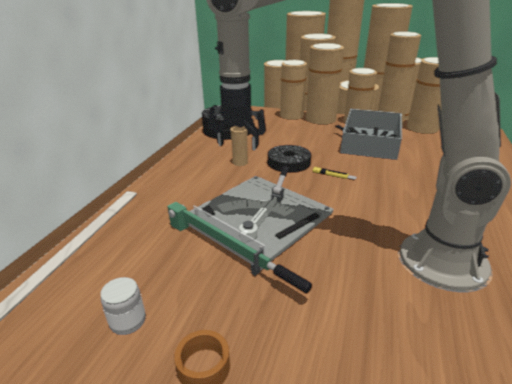

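View pics/wrist1.png

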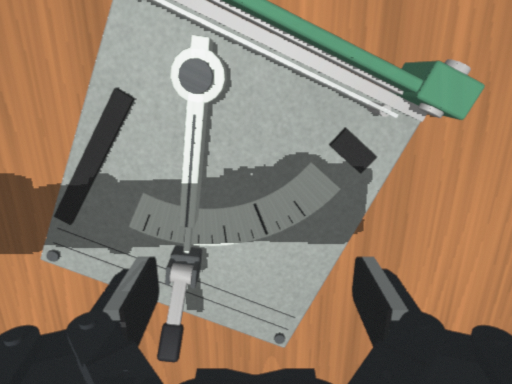

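The wrist view is the useful one. It shows the hub bolt at about (196,75), fence bar x≈190, clamp at (184,262), lever pad at (171,342), the bold 45 tick from about (255,204) to (266,235), and bed corners at (43,255) and (287,346). I'll fit the cutter's pose to these.

```bash
cat > m.py <<'E'
from h import *
from scipy.optimize import least_squares
c=viewer.capture("wrist")
np.save("wr.npy",c,allow_pickle=True)
obs=[((-.1,-.27,.022),(43,255)),((.22,-.27,.022),(287,346)),((0,0,.065),(196,75)),((.1153,-.1153,.024),(261,219))]
def W(p,P):
    C,S=np.cos(p[2]),np.sin(p[2]);return np.array([p[0]+C*P[0]-S*P[1],p[1]+S*P[0]+C*P[1],P[2]])
r=least_squares(lambda p:np.concatenate([proj(c,W(p,P))-uv for P,uv in obs]),[.5,.08,0])
p=r.x;print(p,np.degrees(p[2]),r.fun.round(1))
np.save("pose.npy",p)
for uv,z in(((188,190),.053),((188,247),.035),((184,262),.066),((171,342),.1),((173,330),.1)):
    w=atz(c,uv,z)-np.array([p[0],p[1],0]);C,S=np.cos(p[2]),np.sin(p[2])
    l=np.array([C*w[0]+S*w[1],-S*w[0]+C*w[1]]);print(uv,l.round(4),np.hypot(*l).round(3),np.degrees(np.arctan2(l[0],-l[1])).round(2))
for q in(0,15,25,35,45,60):
    q=np.radians(q);print(np.degrees(q),[W(p,(R*np.sin(q),-R*np.cos(q),0))[:2].round(3) for R in(.1,.163,.2,.26)])
print([ (n,W(p,P).round(3)) for n,P in(("arm grip",(-.25,.08,.05)),("c1",(.22,.06,0)))])
im=c["img"].copy()
for P,_ in obs+[((.163*np.sin(np.radians(k)),-.163*np.cos(np.radians(k)),.024),0) for k in range(0,61,15)]:
    cv2.circle(im,tuple(np.round(proj(c,W(p,P))).astype(int).tolist()),2,(0,0,255),-1)
cv2.imwrite("pics/fit.png",cv2.resize(im[0:384,20:440],None,fx=1.5,fy=1.5))
E
python3 m.py
```

```text
[ 0.50194333  0.08163364 -0.42191301] -24.17383454727095 [-3.3  3.7 -0.3  1.8  1.2 -1.9  1.9 -1.3]
(188, 190) [ 0.0293 -0.1071] 0.111 15.33
(188, 247) [ 0.052  -0.1772] 0.185 16.37
(184, 262) [ 0.0536 -0.1768] 0.185 16.88
(171, 342) [ 0.0724 -0.2457] 0.256 16.42
(173, 330) [ 0.0692 -0.2309] 0.241 16.69
0.0 [array([ 0.461, -0.01 ]), array([ 0.435, -0.067]), array([ 0.42 , -0.101]), array([ 0.395, -0.156])]
14.999999999999998 [array([ 0.486, -0.017]), array([ 0.476, -0.079]), array([ 0.47 , -0.116]), array([ 0.46 , -0.175])]
25.0 [array([ 0.503, -0.018]), array([ 0.504, -0.081]), array([ 0.505, -0.118]), array([ 0.506, -0.178])]
35.0 [array([ 0.521, -0.017]), array([ 0.533, -0.078]), array([ 0.54 , -0.115]), array([ 0.551, -0.174])]
45.0 [array([ 0.537, -0.012]), array([ 0.56 , -0.071]), array([ 0.573, -0.105]), array([ 0.594, -0.161])]
59.99999999999999 [array([0.56 , 0.001]), array([ 0.597, -0.051]), array([ 0.619, -0.081]), array([ 0.654, -0.129])]
[('arm grip', array([0.307, 0.257, 0.05 ])), ('c1', array([0.727, 0.046, 0.   ]))]
```

View pics/fit.png

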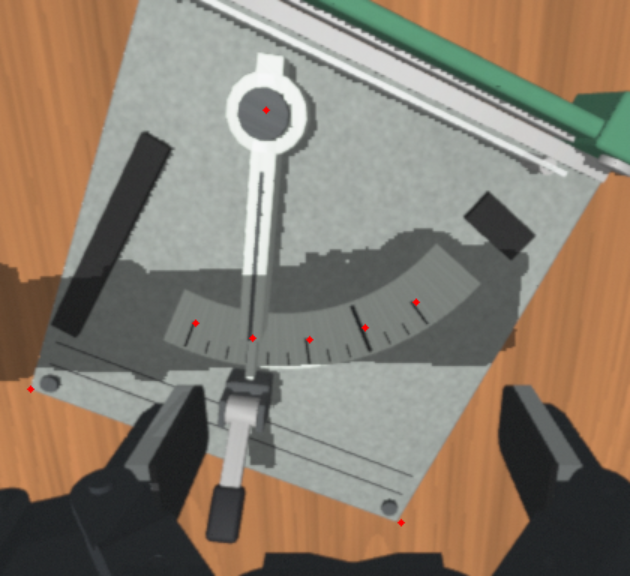

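The fit agrees with the picture: fence at about 16°, pivot near (0.502, 0.082), yaw about -24°. Next I'll shut the fingers and go down on the robot's side of the bar, about 120 mm from the pivot.

Request:
{"name": "arm_command", "arguments": {"rows": [{"gripper": 0,"dp": [-1.5,-0.5,0],"turn": -0.6},{"gripper": 0,"dp": [-3.0,-1.0,0],"turn": -1.3},{"gripper": 0,"dp": [-3.6,-1.1,0],"turn": -1.3},{"gripper": 0,"dp": [-3.6,-1.1,-1.3],"turn": -1.3},{"gripper": 0,"dp": [-3.6,-1.1,-2.6],"turn": -1.3},{"gripper": 0,"dp": [-3.6,-1.1,-3.6],"turn": -1.3},{"gripper": 0,"dp": [-3.6,-1.1,-3.6],"turn": -1.3},{"gripper": 0,"dp": [-3.6,-1.1,-3.6],"turn": -1.3}]}}

```text
t: 2.75
position: [0.4423, -0.033, 0.1238]
eef_rot: [2.367, 2.065, -0.0]
ft_force: [0.7, -0.1, 1.6]
width: 0.0002
```

```bash
python3 - <<'E'
from h import *
c=viewer.capture("wrist");s=telemetry.get_state();print(s["t"],s["position"],s["eef_rot"],s["width"],s["ft_force"])
im=c["img"].copy()
x,y,z=s["position"]
for P in((x,y,.034),):
    cv2.circle(im,tuple(np.round(proj(c,P)).astype(int).tolist()),3,(0,0,255),-1)
cv2.imwrite("pics/w2.png",im)
E
```

```text
2.8 [ 0.44339397 -0.03302614  0.12477696] [2.36581907 2.06407993 0.00308108] 0.0003810733553060878 [0.81058861 0.04898193 0.61716562]
```

View pics/w2.png

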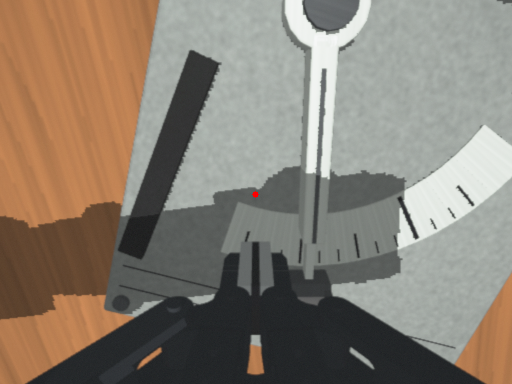

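The red dot, which is the TCP straight down at z=0.034, lies at (255,195). That is clear of both the bar (x≈310) and the strip. I'll refine the pose from this closer view and work out push waypoints.

```bash
cat > m2.py <<'E'
from h import *
from scipy.optimize import least_squares
c=viewer.capture("wrist")
t=lambda q,R:(R*np.sin(np.radians(q)),-R*np.cos(np.radians(q)),.024)
obs=[((0,0,.065),(331,8)),(t(45,.163),(408,218)),(t(60,.163),(465,195))]
def W(p,P):
    C,S=np.cos(p[2]),np.sin(p[2]);return np.array([p[0]+C*P[0]-S*P[1],p[1]+S*P[0]+C*P[1],P[2]])
r=least_squares(lambda p:np.concatenate([proj(c,W(p,P))-uv for P,uv in obs]),[.5,.08,-.42])
p=r.x;print(p,np.degrees(p[2]),r.fun.round(1));np.save("pose2.npy",p)
for uv,z in(((314,190),.053),((307,272),.041)):
    w=atz(c,uv,z)[:2]-p[:2];print(np.hypot(*w),np.degrees(np.arctan2(w[1],w[0])-p[2])+90)
x0=np.array([.4434,-.033])
for h in(.007,.012):
  for q in(16,20,25,30,35,40,43,45):
    a=np.radians(q);X=.12*np.array([np.sin(a),-np.cos(a)])-(.008+h)*np.array([np.cos(a),np.sin(a)])
    print(h,q,((W(p,(*X,0))[:2]-x0)/.03).round(2),W(p,(*X,0))[:2].round(4))
E
python3 m2.py
```

```text
[ 0.5006597   0.07507837 -0.40750187] -23.34813757842742 [ 1.2  0.3  2.6  3.7 -4.3 -4.4]
0.10564049072808564 14.623929439625712
0.17588068888641425 15.190413960765284
0.007 16 [ 0.9 -0.3] [ 0.4704 -0.042 ]
0.007 20 [ 1.18 -0.36] [ 0.4787 -0.0438]
0.007 25 [ 1.52 -0.41] [ 0.4891 -0.0453]
0.007 30 [ 1.88 -0.43] [ 0.4997 -0.0459]
0.007 35 [ 2.23 -0.42] [ 0.5102 -0.0455]
0.007 40 [ 2.58 -0.37] [ 0.5207 -0.0442]
0.007 43 [ 2.78 -0.33] [ 0.5269 -0.043 ]
0.007 45 [ 2.92 -0.3 ] [ 0.531 -0.042]
0.012 16 [ 0.74 -0.28] [ 0.4655 -0.0414]
0.012 20 [ 1.01 -0.35] [ 0.4737 -0.0435]
0.012 25 [ 1.36 -0.41] [ 0.4841 -0.0454]
0.012 30 [ 1.71 -0.45] [ 0.4947 -0.0464]
0.012 35 [ 2.06 -0.45] [ 0.5053 -0.0465]
0.012 40 [ 2.42 -0.42] [ 0.5159 -0.0456]
0.012 43 [ 2.63 -0.39] [ 0.5222 -0.0447]
0.012 45 [ 2.76 -0.36] [ 0.5263 -0.0438]
```

Request:
{"name": "arm_command", "arguments": {"rows": [{"gripper": 0,"dp": [0,0,-1.5]},{"gripper": 0,"dp": [0,0,-3.0]},{"gripper": 0,"dp": [0,0,-3.0]},{"gripper": 0,"dp": [0,0,-3.0]}]}}

```text
invalid input at $.rows[0]: expected keys gripper, dp, turn
```

Request:
{"name": "arm_command", "arguments": {"rows": [{"gripper": 0,"dp": [0,0,-1.5],"turn": 0},{"gripper": 0,"dp": [0,0,-3.0],"turn": 0},{"gripper": 0,"dp": [0,0,-3.0],"turn": 0},{"gripper": 0,"dp": [0,0,-3.0],"turn": 0},{"gripper": 0,"dp": [0.3,-0.2,-3.0],"turn": 0},{"gripper": 0,"dp": [0.5,-0.25,-3.0],"turn": 0},{"gripper": 0,"dp": [0.7,-0.28,-3.0],"turn": 0},{"gripper": 0,"dp": [0.9,-0.3,-3.0],"turn": 0},{"gripper": 0,"dp": [0.9,-0.3,-3.0],"turn": 0}]}}

```text
t: 3.75
position: [0.4698, -0.0427, 0.036]
eef_rot: [2.367, 2.064, 0.0]
ft_force: [-4.6, 0.5, 3.4]
width: -0.0002
```

Contact is light, 4.6 N. I'll sweep to about 36° and then look.

Request:
{"name": "arm_command", "arguments": {"rows": [{"gripper": 0,"dp": [0.15,-0.03,0],"turn": 0.4},{"gripper": 0,"dp": [0.3,-0.06,0],"turn": 0.8},{"gripper": 0,"dp": [0.45,-0.08,0],"turn": 1.2},{"gripper": 0,"dp": [0.6,-0.1,0],"turn": 1.6},{"gripper": 0,"dp": [0.75,-0.11,0],"turn": 2.0},{"gripper": 0,"dp": [0.9,-0.11,0],"turn": 2.4},{"gripper": 0,"dp": [1.05,-0.11,0],"turn": 2.8},{"gripper": 0,"dp": [1.2,-0.1,0],"turn": 3.2},{"gripper": 0,"dp": [1.3,-0.1,0],"turn": 3.5},{"gripper": 0,"dp": [1.3,-0.1,0],"turn": 3.5}]}}

```text
t: 4.75
position: [0.5065, -0.0467, 0.0362]
eef_rot: [-1.951, -2.459, 0.006]
ft_force: [-4.3, -0.3, 1.0]
width: 0.0
```

```bash
python3 - <<'E'
from h import *
for n in("scene","wrist"):
    c=viewer.capture(n);im=c["img"]
    cv2.imwrite(f"pics/{n}3.png",im)
a=cv2.imread("pics/scene3.png")[160:300,160:340]
b=cv2.imread("pics/wrist3.png")
a=cv2.resize(a,(400,311),interpolation=cv2.INTER_CUBIC)
o=np.zeros((384,912,3),np.uint8);o[:311,:400]=a;o[:,400:]=b
cv2.imwrite("pics/c3.png",cv2.resize(o,(800,337)))
E
```

```text
(no output)
```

View pics/c3.png

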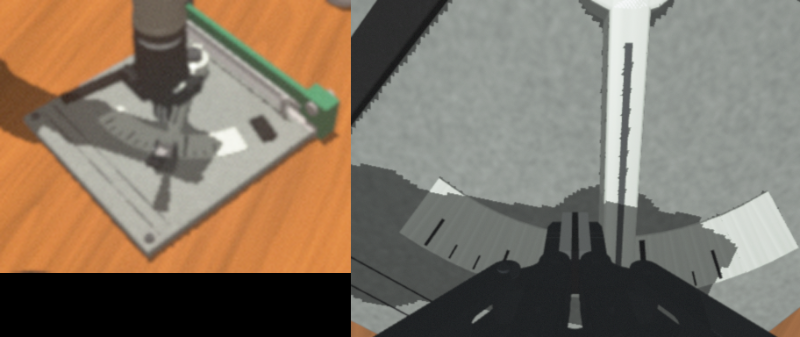

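The wrist view shows the bar just short of the bold tick (tick at wrist pixel ≈(333,285), bar groove (316,51)→(306,302)). I'll work out the remaining angle.

```bash
python3 - <<'E'
from h import *
c=viewer.capture("wrist");s=telemetry.get_state();print(s["t"],s["position"],s["ft_force"])
for f in("pose.npy","pose2.npy"):
    p=np.load(f)
    for uv,z in(((316,51),.053),((306,302),.053),((333,285),.024),((417,299),.024)):
        w=atz(c,uv,z)[:2]-p[:2];print(f,uv,np.hypot(*w).round(3),(np.degrees(np.arctan2(w[1],w[0])-p[2])+90).round(2))
a=atz(c,(316,51),.053);b=atz(c,(306,302),.053);d=b-a;print("bar dir",np.degrees(np.arctan2(d[1],d[0])).round(2)+90, np.degrees(p[2]))
E
```

```text
4.9 [ 0.50652644 -0.04668418  0.03624274] [-4.69623156 -2.0727897   0.98244765]
pose.npy (316, 51) 0.036 32.71
pose.npy (306, 302) 0.138 36.71
pose.npy (333, 285) 0.15 43.9
pose.npy (417, 299) 0.17 58.96
pose2.npy (316, 51) 0.03 36.14
pose2.npy (306, 302) 0.132 37.05
pose2.npy (333, 285) 0.145 44.43
pose2.npy (417, 299) 0.165 59.8
bar dir 13.969999999999999 -23.34813757842742
```

About 7° remain. I'll push about 5.5°, back off, and measure with a clear view.

Request:
{"name": "arm_command", "arguments": {"rows": [{"gripper": 0,"dp": [0.12,0.01,0],"turn": 0.3},{"gripper": 0,"dp": [0.24,0.03,0],"turn": 0.6},{"gripper": 0,"dp": [0.36,0.05,0],"turn": 0.8},{"gripper": 0,"dp": [0.46,0.08,0],"turn": 0.9},{"gripper": 0,"dp": [0.46,0.08,0],"turn": 0.9},{"gripper": 0,"dp": [0.46,0.08,0],"turn": 0.9}]}}

```text
t: 5.5
position: [0.5179, -0.0455, 0.0363]
eef_rot: [-1.833, -2.543, 0.012]
ft_force: [-5.7, -0.7, -0.3]
width: 0.0004
```

Request:
{"name": "arm_command", "arguments": {"rows": [{"gripper": 0,"dp": [-0.5,-0.1,0],"turn": 0},{"gripper": 0,"dp": [-1.0,-0.2,0],"turn": 0},{"gripper": 0,"dp": [-1.0,-0.2,1.5],"turn": 0},{"gripper": 0,"dp": [-1.0,0.5,3.0],"turn": 0},{"gripper": 0,"dp": [-1.0,0.5,4.0],"turn": 0},{"gripper": 0,"dp": [-1.0,0.5,4.0],"turn": 0},{"gripper": 0,"dp": [-1.0,0.5,4.0],"turn": 0}]}}

```text
t: 6.2
position: [0.4896, -0.0309, 0.1583]
eef_rot: [-1.836, -2.546, 0.008]
ft_force: [0.1, -0.7, -1.1]
width: -0.0
```

```bash
python3 - <<'E'
from h import *
c=viewer.capture("wrist");cv2.imwrite("pics/w4.png",cv2.resize(c["img"],(800,600),interpolation=cv2.INTER_CUBIC))
E
```

```text
(no output)
```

View pics/w4.png

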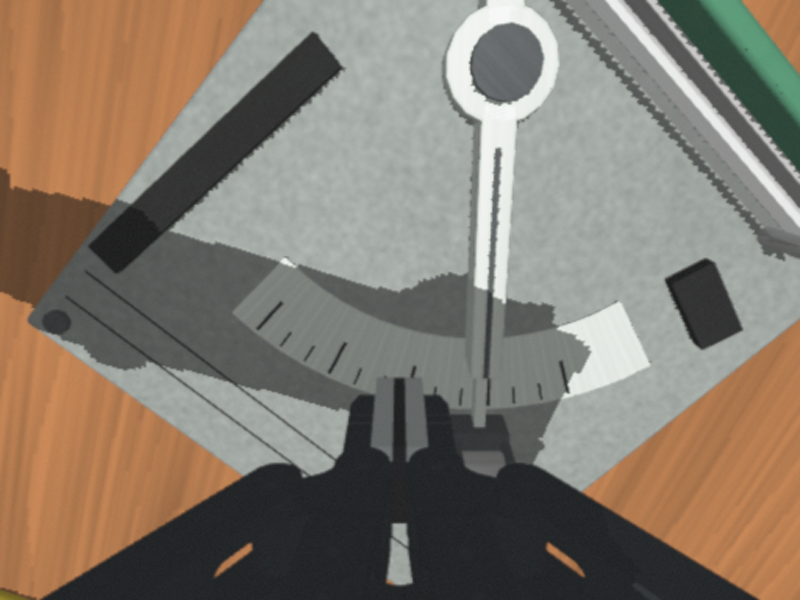

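The pointer tip is at about (479,415) and the 45 tick shows at about (488,390), so the fence is slightly short. I'll fit all the ticks to put a number on it.

```bash
cat > m4.py <<'E'
from h import *
from scipy.optimize import least_squares
c=viewer.capture("wrist")
k=lambda u:np.array([(u[0]+.5)*.64-.5,(u[1]+.5)*.64-.5])
L={0:(269,316),15:(338,357),60:(564,376)};S5={5:(286,338),10:(309,353),20:(358,376),50:(514,395),55:(541,391)}
hub=(507,62)
def W(p,P):
    C,S=np.cos(p[2]),np.sin(p[2]);return np.array([p[0]+C*P[0]-S*P[1],p[1]+S*P[0]+C*P[1],P[2]])
t=lambda q,R:(R*np.sin(np.radians(q)),-R*np.cos(np.radians(q)),.024)
def f(p):
    e=[proj(c,W(p,t(q,p[3])))-k(u) for q,u in L.items()]+[proj(c,W(p,t(q,p[4])))-k(u) for q,u in S5.items()]+[proj(c,W(p,(0,0,.065)))-k(hub)]
    return np.concatenate(e)
r=least_squares(f,[.5,.08,-.41,.163,.175],x_scale=.1);p=r.x;print(p.round(4),np.degrees(p[2]).round(2),r.fun.round(1));np.save("pose4.npy",p)
for n,u,z in(("tip",(479,420),.041),("ptr",(481,385),.041),("bar0",(497,150),.053),("bar1",(488,375),.053),("tick45",(488,390),.024)):
    w=atz(c,k(u),z)[:2]-p[:2];print(n,np.hypot(*w).round(3),(np.degrees(np.arctan2(w[1],w[0])-p[2])+90).round(2))
a,b=[atz(c,k(u),.053) for u in((497,150),(488,375))];d=b-a
print("bardir",(np.degrees(np.arctan2(d[1],d[0])-p[2])+90).round(2))
E
python3 m4.py
```

```text
[ 0.4974  0.0793 -0.4209  0.1698  0.1755] -24.12 [ 0.6 -0.4 -0.4  0.3  0.4  0.2 -0.   0.5  0.1  0.1 -0.1 -0.2 -0.1 -0.1
 -0.4 -0.1 -0.  -0.1]
tip 0.18 42.76
ptr 0.158 42.81
bar0 0.035 42.64
bar1 0.146 43.35
tick45 0.171 45.12
bardir 43.57
```

The fit is good to within 0.6 px and puts the fence at about 43.0°. I need 2° more, which is about 4.5 mm past the last contact point.

Request:
{"name": "arm_command", "arguments": {"rows": [{"gripper": 0,"dp": [0,-0.7,-1.3],"turn": 0},{"gripper": 0,"dp": [0,-0.7,-2.7],"turn": 0},{"gripper": 0,"dp": [0,-0.7,-4.07],"turn": 0},{"gripper": 0,"dp": [0,-0.7,-4.07],"turn": 0},{"gripper": 0,"dp": [0.4,-0.6,-4.07],"turn": 0.1},{"gripper": 0,"dp": [0.8,-0.52,-4.07],"turn": 0.1},{"gripper": 0,"dp": [1.0,-0.48,-4.07],"turn": 0.1},{"gripper": 0,"dp": [1.1,-0.45,-4.07],"turn": 0.1},{"gripper": 0,"dp": [1.16,-0.43,-4.07],"turn": 0.1},{"gripper": 0,"dp": [1.16,-0.43,-4.07],"turn": 0.1},{"gripper": 0,"dp": [1.16,-0.43,-4.07],"turn": 0.1}]}}

```text
t: 7.4
position: [0.5196, -0.0451, 0.0342]
eef_rot: [-1.819, -2.548, 0.02]
ft_force: [-4.9, -1.2, 4.7]
width: -0.0001
```

Request:
{"name": "arm_command", "arguments": {"rows": [{"gripper": 0,"dp": [0.1,0.03,0],"turn": 0},{"gripper": 0,"dp": [0.17,0.05,0],"turn": 0},{"gripper": 0,"dp": [0.17,0.05,0],"turn": 0},{"gripper": 0,"dp": [0.17,0.05,0],"turn": 0}]}}

```text
t: 7.8
position: [0.5217, -0.0445, 0.0342]
eef_rot: [-1.817, -2.544, 0.026]
ft_force: [-6.6, -1.7, 3.3]
width: -0.0002
```

Within 0.5 mm of the target. I'll back off and raise to the earlier viewing pose.

Request:
{"name": "arm_command", "arguments": {"rows": [{"gripper": 0,"dp": [-0.5,-0.1,0],"turn": 0},{"gripper": 0,"dp": [-1.1,-0.2,0],"turn": 0},{"gripper": 0,"dp": [-1.1,-0.2,1.5],"turn": 0},{"gripper": 0,"dp": [-1.1,0.5,3.0],"turn": 0},{"gripper": 0,"dp": [-1.1,0.5,4.1],"turn": 0},{"gripper": 0,"dp": [-1.1,0.5,4.1],"turn": 0},{"gripper": 0,"dp": [-1.1,0.5,4.1],"turn": 0}]}}

```text
t: 8.5
position: [0.4896, -0.0295, 0.1586]
eef_rot: [-1.819, -2.546, 0.023]
ft_force: [-1.0, -1.1, -0.5]
width: -0.0
```

```bash
python3 - <<'E'
from h import *
s=telemetry.get_state();print(s["position"],s["eef_rot"])
c=viewer.capture("wrist");cv2.imwrite("pics/w5.png",cv2.resize(c["img"],(800,600),interpolation=cv2.INTER_CUBIC))
E
```

```text
[ 0.48961973 -0.0295267   0.15863987] [-1.81916456 -2.54619007  0.02343307]
```

View pics/w5.png

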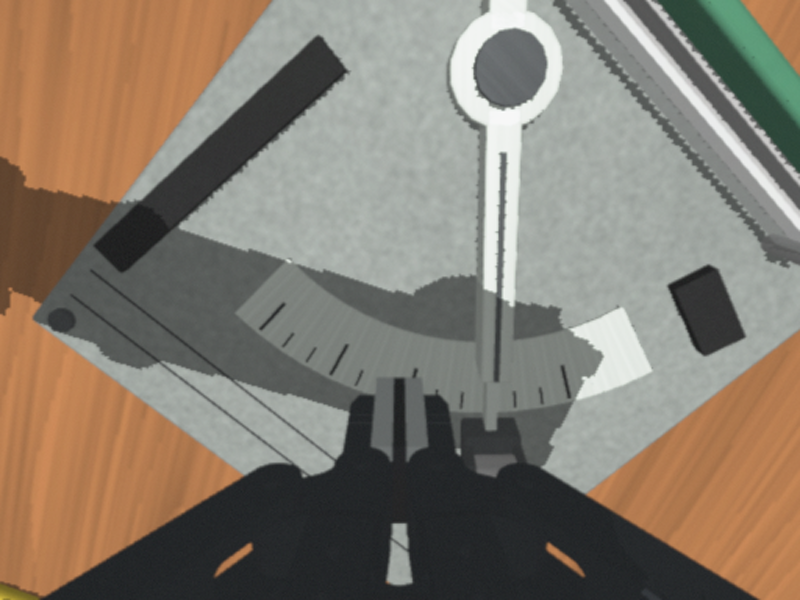

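The pointer, about (490,425), now covers the bold tick. I'll measure it the same way.

```bash
sed -e 's/^L=.*/L={0:(272,316),15:(340,359),60:(566,381)};S5={5:(289,339),10:(311,354),20:(360,377),50:(515,399),55:(542,396)}/' -e 's/^hub=.*/hub=(511,67)/' -e 's/(479,420)/(490,425)/;s/(481,385)/(492,390)/;s/(497,150)/(503,155)/g;s/(488,375)/(497,378)/g' m4.py > m5.py; cat >> m5.py <<'E'
for q in(45,):
  for R in(.2,.255,.26,.275):print(R,W(p,t(q,R)))
E
python3 m5.py
```

```text
[ 0.4979  0.0793 -0.4222  0.1699  0.1755] -24.19 [ 0.5  0.  -0.4 -0.   0.2  0.1 -0.3  0.3  0.2  0.1 -0.3  0.2  0.  -0.2
 -0.2 -0.5  0.2 -0. ]
tip 0.181 44.57
ptr 0.159 44.73
bar0 0.035 44.36
bar1 0.146 44.92
tick45 0.169 44.86
bardir 45.09
0.2 [ 0.56890921 -0.10765844  0.024     ]
0.255 [ 0.58845045 -0.15906992  0.024     ]
0.26 [ 0.59022693 -0.16374369  0.024     ]
0.275 [ 0.59555636 -0.177765    0.024     ]
```

The fence measures about 44.6 to 45.1°. Next I go above the lever's pad, with the radial face of the fingers along the lever, and press down while moving slightly outward.

Request:
{"name": "arm_command", "arguments": {"rows": [{"gripper": 0,"dp": [1.1,-1.4,0.1],"turn": 0},{"gripper": 0,"dp": [2.2,-2.8,0.1],"turn": 0},{"gripper": 0,"dp": [3.27,-4.26,0.1],"turn": 0},{"gripper": 0,"dp": [3.27,-4.26,0.1],"turn": 0},{"gripper": 0,"dp": [3.27,-4.26,0.1],"turn": 0},{"gripper": 0,"dp": [3.27,-4.26,-0.4],"turn": 0},{"gripper": 0,"dp": [3.27,-4.26,-0.8],"turn": 0},{"gripper": 0,"dp": [3.27,-4.26,-1.1],"turn": 0},{"gripper": 0,"dp": [3.27,-4.26,-1.1],"turn": 0}]}}

```text
t: 9.5
position: [0.584, -0.1559, 0.1213]
eef_rot: [-1.813, -2.54, 0.03]
ft_force: [-0.9, -0.4, -0.5]
width: -0.0003
```

```bash
python3 - <<'E'
from h import *
a=viewer.capture("scene")["img"][170:290,170:350];b=viewer.capture("side")["img"][140:260,190:370]
cv2.imwrite("pics/c6.png",np.hstack([cv2.resize(i,(400,267),interpolation=cv2.INTER_CUBIC) for i in(a,b)]))
E
```

```text
(no output)
```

View pics/c6.png

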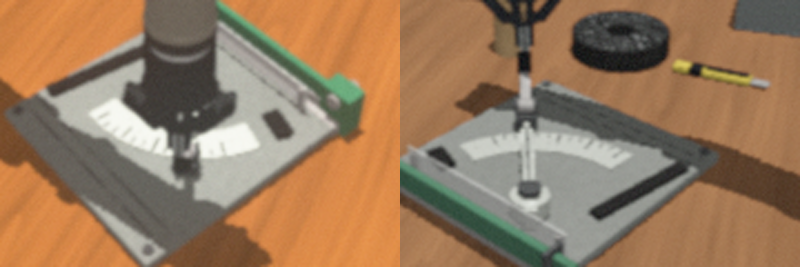

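The fingertips line up with the lever pad: in the side view the finger is directly above it at (524,50). They are 3 mm short in x, so I'll correct that and press.

Request:
{"name": "arm_command", "arguments": {"rows": [{"gripper": 0,"dp": [0.12,-0.05,0],"turn": 0},{"gripper": 0,"dp": [0.12,-0.05,-0.4],"turn": 0},{"gripper": 0,"dp": [0.15,-0.1,-0.7],"turn": 0},{"gripper": 0,"dp": [0.17,-0.16,-1.0],"turn": 0},{"gripper": 0,"dp": [0.19,-0.22,-1.3],"turn": 0},{"gripper": 0,"dp": [0.21,-0.27,-1.5],"turn": 0},{"gripper": 0,"dp": [0.22,-0.3,-1.7],"turn": 0},{"gripper": 0,"dp": [0.22,-0.3,-1.85],"turn": 0},{"gripper": 0,"dp": [0.22,-0.3,-1.95],"turn": 0},{"gripper": 0,"dp": [0.22,-0.3,-1.95],"turn": 0}]}}

```text
t: 10.6
position: [0.5921, -0.1664, 0.0652]
eef_rot: [-1.816, -2.542, 0.029]
ft_force: [-0.1, -1.8, 2.9]
width: 0.0
```

Request:
{"name": "arm_command", "arguments": {"rows": [{"gripper": 0,"dp": [0,0,-0.1],"turn": 0},{"gripper": 0,"dp": [0,0,-0.2],"turn": 0},{"gripper": 0,"dp": [0,0,-0.3],"turn": 0},{"gripper": 0,"dp": [0,0,-0.35],"turn": 0},{"gripper": 0,"dp": [0,0,-0.35],"turn": 0}]}}

```text
t: 11.1
position: [0.5979, -0.1643, 0.0639]
eef_rot: [-1.819, -2.553, 0.016]
ft_force: [-4.8, 4.2, 32.5]
width: -0.0004
```

The lever is on its hard stop (force rose to 32 N with 1.3 mm of travel), but the tip crept 6 mm in x, which may have nudged the fence. I'll lift straight up, clear away, and check.

Request:
{"name": "arm_command", "arguments": {"rows": [{"gripper": 0,"dp": [0,0,0.6],"turn": 0},{"gripper": 0,"dp": [0,0,1.8],"turn": 0},{"gripper": 0,"dp": [0,0,3.1],"turn": 0},{"gripper": 0,"dp": [-1.2,1.4,3.1],"turn": 0},{"gripper": 0,"dp": [-2.4,2.8,3.1],"turn": 0},{"gripper": 0,"dp": [-3.6,4.5,3.2],"turn": 0},{"gripper": 0,"dp": [-3.6,4.5,3.2],"turn": 0},{"gripper": 0,"dp": [-3.6,4.5,3.2],"turn": 0}]}}

```text
t: 11.9
position: [0.487, -0.024, 0.1596]
eef_rot: [-1.807, -2.557, 0.015]
ft_force: [1.1, -0.4, 0.1]
width: 0.0001
```

```bash
python3 - <<'E'
from h import *
c=viewer.capture("wrist");cv2.imwrite("pics/w7.png",cv2.resize(c["img"],(800,600),interpolation=cv2.INTER_CUBIC))
E
```

```text
(no output)
```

View pics/w7.png

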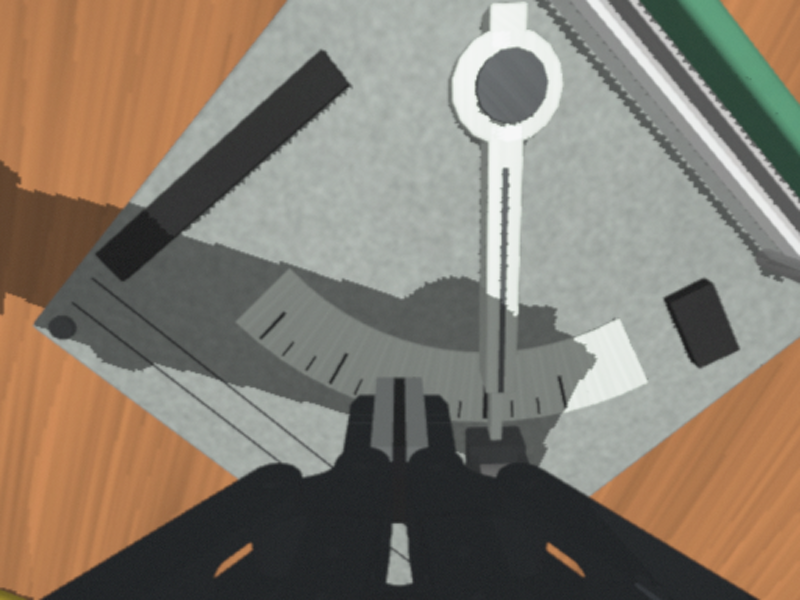

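The bold tick now shows just left of the pointer (tick (486,405), pointer (495,420)), so the press turned the fence a little past the mark. I'll measure how far.

```bash
sed -e 's/^L=.*/L={0:(273,326),15:(339,368),60:(562,392)};S5={5:(288,349),10:(311,363),20:(359,387),50:(512,409),55:(538,406)}/' -e 's/^hub=.*/hub=(511,86)/' -e 's/(479,420)/(495,433)/;s/(481,385)/(496,400)/;s/(497,150)/(505,170)/g;s/(488,375)/(501,390)/g;s/(488,390)/(486,405)/' m4.py > m7.py; cat >> m7.py <<'E'
for h in(.008,.011,):
  for q in(50,47,45.5,45):
    a=np.radians(q);X=.125*np.array([np.sin(a),-np.cos(a)])+(.008+h)*np.array([np.cos(a),np.sin(a)])
    print(h,q,W(p,(*X,0))[:2].round(4))
E
python3 m7.py
```

```text
[ 0.5016  0.0759 -0.424   0.1707  0.1765] -24.29 [-0.1 -0.  -0.3  0.3  0.2 -0.5  0.   0.2 -0.2  0.5 -0.5 -0.1 -0.1 -0.3
  0.1 -0.6  0.6  0.3]
tip 0.181 45.94
ptr 0.16 46.01
bar0 0.035 46.08
bar1 0.147 46.2
tick45 0.173 45.03
bardir 46.23
0.008 50 [ 0.5702 -0.0298]
0.008 47 [ 0.5646 -0.0332]
0.008 45.5 [ 0.5617 -0.0348]
0.008 45 [ 0.5607 -0.0353]
0.011 50 [ 0.5729 -0.0285]
0.011 47 [ 0.5673 -0.0321]
0.011 45.5 [ 0.5645 -0.0337]
0.011 45 [ 0.5635 -0.0343]
```

The fence is at 46.1°, inside the ±2° tolerance. It should not be touched again now that it is locked. I'll raise clear and check that the lever is level, drawing the predicted level position (green) and a 10°-up position (red).

Request:
{"name": "arm_command", "arguments": {"rows": [{"gripper": 0,"dp": [0,0.5,1.2],"turn": 0},{"gripper": 0,"dp": [-0.5,2,2.5],"turn": 0},{"gripper": 0,"dp": [-1,3,3.5],"turn": 0},{"gripper": 0,"dp": [-1,3,3.5],"turn": 0},{"gripper": 0,"dp": [-1,3,3.5],"turn": 0}]}}

```text
t: 12.5
position: [0.4607, 0.0615, 0.2658]
eef_rot: [-1.817, -2.557, 0.013]
ft_force: [-0.3, -0.4, -0.5]
width: -0.0001
```

```bash
python3 - <<'E'
from h import *
p=np.load("pose4.npy");p[:3]=[.5,.078,-.423]
def pt(q,R,z):
    a=np.radians(q)+p[2];return (p[0]+R*np.sin(a),p[1]-R*np.cos(a),z)
o=[]
for n,(r0,c0) in(("scene",(190,190)),("side",(130,200))):
    c=viewer.capture(n);k=6;im=cv2.resize(c["img"][r0:r0+100,c0:c0+130],None,fx=3.05,fy=k/2,interpolation=cv2.INTER_CUBIC)
    raw=im.copy()
    for th,col in((0,(0,255,0)),(10,(0,0,255))):
        t=np.radians(th);u=proj(c,pt(46,.202+.085*np.cos(t),.058+.085*np.sin(t)))
        cv2.circle(im,(int((u[0]-c0+.5)*3.05),int((u[1]-r0+.5)*3)),2,col,-1)
    o.append(np.vstack([raw,im]))
cv2.imwrite("pics/c8.png",np.hstack(o)[:600,:800])
E
```

```text
(no output)
```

View pics/c8.png

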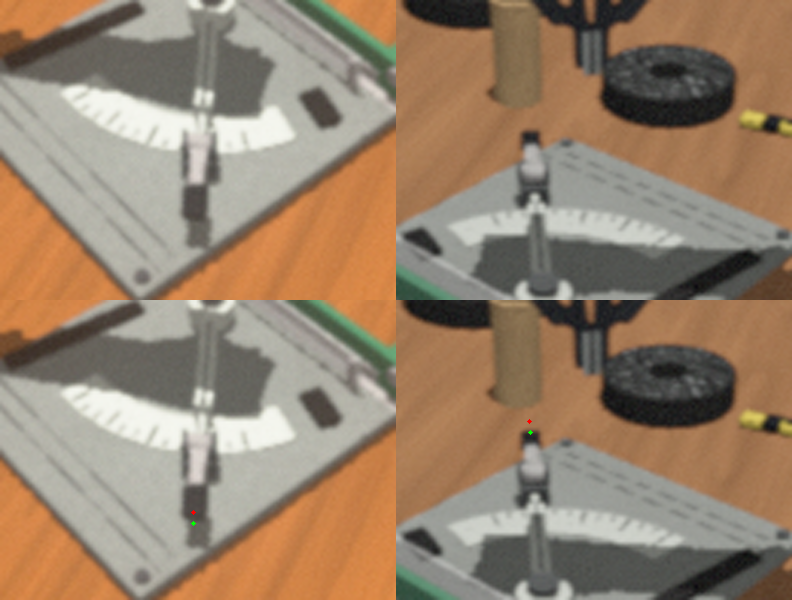

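In both views the pad's end sits at the green (level) point and below the red one, so the lever is down. Nothing around the cutter looks moved. I'll hand in.

```bash
python3 -c "
from cell import order,telemetry
print(telemetry.get_state()['t']);print(order.sign_off())"
```

```text
12.6
the job is handed in; nothing more can be done
None
```

The fence now stands at about 46° and the locking lever is fully down and level. I handed the job in at about 12.6 s with the arm raised clear of everything.

- **Fence:** I pushed the bar with the shut fingertips from about 15–16° to about 44.7° in three pushes, with a wrist-camera check before the last one and another after it.
- **Lever:** I pressed the pad down until it hit its stop. The force rose to about 32 N with only about 1 mm more travel. In the scene and side pictures the end of the lever matched its level position.
- **What went wrong:** During the last press the fingertip crept about 6 mm sideways and turned the fence past the mark. It now measures 45.9–46.2°, about 1.1° over and inside the 2° tolerance. I left it there so as not to move the fence after locking.
- **Surroundings:** The strip, offcut, coil, knife and core look unmoved in the last pictures. I did not check the tape or the tin again, but no move went near either of them.

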